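# Crack a stuck jar lid in the one-handed jar clamp

### The job

The lid of the small jar standing on the wooden jar board is stuck. Ease the clamp's handle down until it goes over centre and holds the jar by itself, without leaning on it once it has locked, and let go; then twist the lid loose, counter-clockwise, by a good eighth of a turn or more. Last, flick the release lever so that the clamp springs open, and leave the jar standing free in its cradle with the other things on the table undisturbed.

Things in the scene. Friction and masses are not known exactly. Their poses are not given: they have to be found in the camera images.
- clamp: Fixed wooden board 400 x 150 mm, top 18 mm above the table, carrying a steel toggle clamp and a V-shaped rubber-faced cradle (walls 55 mm high, up to z 0.073). Origin on the table under the board's centre; its x axis points along the board from the handle end to the cradle, z up.
- cradle (a point): Point on the board's top (18 mm above the table) where the axis of a fully seated jar comes to stand: 134 mm from the board's centre along its x.
- lock_hinge (a point): Centre of the handle's hinge, 60 mm above the table; the hinge axis is level, across the board (the clamp's y). The handle swings about it in the board's vertical middle plane.
- lock_handle: Clamp handle: origin at the hinge, bar along its -x, z its upper side. Starts sprung up at roughly 50 degrees. Pushed down, it stiffens to about 5 N at the grip as the jaw meets the jar, goes slack over centre, then drops by itself 8 mm on a hard stop and stays. Its serrated hub is set anew each time, so it locks 5 degrees above to 8 below level (grip top 83 to 50 mm above the table): feel for it.
- handle_grip (a point): Middle of the upper face of the black grip (72 mm long, 26 wide, 22 thick), 150 mm from the hinge: push here. Pressing the locked handle against its stop with more than 45 N harms the clamp.
- release_lever (a joint): Release lever's angle on the handle's arm: 0 at rest (sprung), grows to 0.55 rad as its tab is pressed. With the clamp locked, about 4 N on the tab, pressed down 12 to 20 mm (the tab also swings out along the handle), pries the toggle back over centre at about 0.3 rad; the handle then springs up to its open rest and follows whatever stands above it.
- release_tab (a point): Centre of the top of the release lever's ribbed steel thumb tab (26 mm along the handle, 24 across), on the upper side of the handle 76 mm from the hinge; with the clamp locked it stands about 98 mm above the table. Press it straight down.
- jaw: Sprung grey plastic jaw pad 34 mm wide, 32 high, 60 mm above the table; origin at the middle of its face, which looks along the clamp's +x at the jar. Open it stands 10 mm back from a seated jar; locked it presses the jar into the cradle with about 70 N.
- jar: Amber glass jar, 58 mm across, 96 mm tall with its lid, about 0.35 kg, loose on the board in the open cradle, up to 9 mm off its seat; the closing jaw slides it home. Origin at the centre of its underside.
- lid (a joint): Turn of the lid on the jar: 0 stuck shut, positive counter-clockwise seen from above, stop at 1.9 rad. It takes about 0.4 N m all the way and stays where it is left; it does not rise.
- lid_top (a point): Centre of the lid's flat top. The lid is a ribbed steel cap 56 mm across and 18 mm tall, its top 96 mm above the board (114 mm above the table).
- lime: Bystander: green lime, 50 mm, to the right of the board's handle end; leave it.
- garlic_a: Bystander: garlic bulb 58 mm, right of the board; leave it.
- garlic_b: Bystander: smaller garlic bulb 50 mm, left of the board; leave it.
- potato: Bystander: small sweet potato 86 x 39 mm, right of the board; leave it.
There are look-alikes about, which are no part of the job. Leave any red or turquoise look-alike of the jar alone.

How it is judged (in metres and radians):
On the way, in this order (a step that is already met when the one before it is completed fails the run):
1. the clamp is locked over centre: with the handle let go, its jaw holds the jar in the cradle (contact force between jaw and jar above 30 N and contact force between each of the fingers, the arm and lock_handle below 0.5 N and value of joint lid below 0.3 rad), for 0.3 s.
2. the lid is turned loose by more than 0.75 rad while the clamp holds the jar (value of joint lid above 0.75 rad and contact force between jaw and jar above 30 N), for 0.1 s.
3. the release lever is pressed (value of joint release_lever above 0.12 rad), for 0.02 s.
At the end, for the whole second after the job is handed in: The clamp is open (grip more than 120 mm above the table, jaw off the jar), the jar stands upright and at rest within 20 mm of its seat in the cradle, and its lid is turned more than 0.75 rad (43 degrees) from shut (contact force between jaw and jar below 0.5 N and z of handle_grip in the frame of clamp above 0.12 m and value of joint lid above 0.75 rad and angle between jar's own z axis and vertical below 0.1 rad and distance between jar and cradle below 0.02 m and linear speed of jar below 0.02 m/s); the robot touches nothing.
It fails at once if more than 45 N on the clamp handle while it is being locked (before the lid is turned) (contact force between any of the fingers, the arm and lock_handle above 45 N and value of joint lid below 0.3 rad).
It fails at once if the jar is tipped or lifted (angle between jar's own z axis and vertical above 0.2 rad or z of jar in the frame of clamp above 0.035 m).
It fails at once if one of the loose things round the board (lime, garlic bulbs, sweet potato) is knocked more than 30 mm away (distance of any of lime, garlic_a, garlic_b, potato from where it was at the start of the episode above 0.03 m).
It also fails if it takes over 64 s, if anything falls off the work surface, if the arm or the gripper's body presses on something with over 40 N, if the wrist force passes 120 N, or if a joint passes its speed limit or range.

### The arm

A 6-joint arm with a two-finger parallel gripper is mounted at the origin on a cart in front of the work surface, level with it; the furniture and walls round the work are solid. World frame = base frame: x ahead of the robot, y to its left, z up, the work surface at z = 0. Lengths are in mm, angles in rad, forces in N, time in s.
With the tool pointing down it reaches from about 350 to 775 mm from the base axis. Payload 7.3 kg.
Tool frame: the origin (TCP) lies at the very end of the fingers, on their centre line; the grasp point (between the pads) lies grip_point_offset behind it (grip_point_offset is the distance from the TCP to the grasp point, in mm); x points along the fingers, z is the direction in which the jaws open and shut, and the axes are right-handed (so a half turn about x gives the same grasp; the last joint's range is limited). The gripper opens to 92 mm and grips with 3 to 60 N. Pads are 19 mm wide; open, the fingers measure 130 mm over their backs; the gripper's body (75 mm by 190 mm) begins 47 mm behind the grasp point.
Start: joints at [-1.266, 0.342, 1.524, -0, 1.275, -0.146], TCP at [228.759, -472.561, 226.741] pointing down, gripper open.
Joint ranges: [-2.53, 2.53], [-0.77, 2.02], [0.04, 2.7], [-1, 4.14], [0.28, 2.66], [-3.11, 3.11]. Speed limits (rad/s): [2.57, 2.57, 3.14, 3.14, 3.14, 3.14].

### API

Orientations are given as [roll, pitch, yaw] about the fixed x, y, z axes, in that order (R = Rz(yaw) Ry(pitch) Rx(roll)).
In Python, from plant import * gives the robot as it stands.
- The arm moves only by the tool send_rows, never from a script. Its argument "series" is text: rows parted by semicolons, each of 5 numbers parted by spaces: the gripper's target within -1 to 1 (fully open at 1, half-way at 0, shut at -1), then the shift along the tool's x, y, z in units of 30 mm (1.0 is 30 mm), then the turn about the tool's x in units of 5 degrees (1.0 is 5 degrees). A call has 1 to 8 rows; each row is the pose to reach, as a shift and turn from the pose commanded when the call began, along the tool's axes at that moment; what a row does not reach only later rows make up. A row lasts 1/8 s, in which the tool goes at most 62.5 mm and 10.7 degrees, less where a joint would pass 70% of its speed; a pose out of reach is approached as far as the arm can. A call with a gripper value outside its range is refused whole. The fingers move at their own pace and stop on an object; the grip force is fixed at half the most. Time passes only in rows, so rows that repeat a pose let the fingers close. It gives the time, the measured TCP pose, the force and the opening at its end, in the units of the state.
- get_obs(): the state, without advancing time (a new reading comes with each control period).
- capture(name): name is "scene" or "top" or "wrist"; returns a dict with "pixels" (400x640x3 uint8, red, green, blue), "mtx" (3x3 intrinsics, pixels), "R" (3x3) and "t" (3): a world point X has camera coordinates R X + t. Camera axes: x right, y down, z forward; pixel columns grow to the right and rows downward; lengths in mm; the calibration is good to about 2 mm. A picture is of the moment at which its call begins. There is no depth.
- close_job(): hands the job in, once; it reports no verdict.
Trained networks look in a picture, given as the dict that the camera call returned (one of the last four; its "shot" number tells which), for a name from the list of things; names that differ only in an ending like _2 or _b are one class to them, and where a whole thing is asked for, a point or a joint stands for the part that bears it (a point fixed in the world has none). Each returns a list of dicts, best first, with "score" (0 to 1); they miss things now and then, are a little off and sometimes report something else, mostly with a low value. They report only what shows in the picture. A call takes as long as a camera call. They do not tell look-alikes from the thing itself.
- cut_out(picture, thing): "pixels" (400x640 bool, what is visible of it).
- place_of(picture, thing): "point" ([x, y, z] in mm, in world coordinates, good to about 4 mm: a listed point, or the origin of a listed thing).
The state is a dict: "time": time; "joint_positions": joint angles; "dq": joint speeds; "tau": joint torques, N m; "tool_pos": TCP position; "tcp_rot": TCP orientation; "contact_force": force on the tool from outside, world axes, zero at the start; "moment": the same for the moment, N m; "grip_width": finger opening in mm.
Only numpy, scipy, OpenCV 4.12 (cv2) and the standard library are available. Lean on these libraries where they do the work, as an engineer would, in place of code of your own. Each camera call takes 0.05 s, during which the arm holds its last target.

## Working session

There is one attempt and no reset: what is moved stays moved. The work goes in short steps, Python scripts to look and compute and a tool call to move; the robot and the scene stay as the last step left them, time stands still between calls to the robot, and variables do not carry over. Pictures are saved under pics/ and viewed, and the job is handed in when it is done.

Besides the shell and the picture viewer there is one more tool, called after ">>>" as name(argument=value, ...), one argument or row to a line, values as JSON. send_rows: Moves the arm, as the interface text tells. Its arguments: {"type":"object","properties":{"series":{"type":"string"}},"required":["series"]}

```bash
ls; mkdir -p pics; python3 - <<'E'
from plant import *
import cv2
o=get_obs();print(o)
for n in ["scene","top","wrist"]:
    c=capture(n);cv2.imwrite(f"pics/{n}0.png",c["pixels"][:,:,::-1]);print(n,c["mtx"].tolist(),c["R"].tolist(),c["t"])
    for th in ["clamp","lock_hinge","handle_grip","release_tab","jar","lid_top","lock_handle","jaw","cradle"]:
        try: print(th,[(p["point"],p["score"]) for p in place_of(c,th)][:4])
        except Exception as e: print(th,e)
E
```

```text
pics
{'time': 0.0, 'joint_positions': array([-1.26599772e+00,  3.42759503e-01,  1.52501459e+00, -2.06602047e-06,
        1.27537996e+00, -1.45965203e-01]), 'dq': array([-1.34625702e-03,  1.84171928e-03, -2.02136093e-03,  2.29491190e-03,
        4.64043878e-04, -3.41924770e-05]), 'tau': array([-7.73945703e-04, -4.31248283e+01, -2.44222176e+01,  7.17244414e-02,
        5.59718348e-02, -1.39545264e-04]), 'tool_pos': array([ 228.63233522, -472.15661812,  226.02671448]), 'tcp_rot': array([2.99689272, 1.56923493, 1.8768608 ]), 'contact_force': array([ 0.40077   ,  0.22657655, -0.19622624]), 'moment': array([-0.02894026, -0.02909751, -0.00764417]), 'grip_width': 91.99683570629772}
scene [[429.45937019697294, 0.0, 320.9442717038121], [0.0, 429.45937019697294, 197.8241796263706], [0.0, 0.0, 1.0]] [[0.6462126638292789, -0.7631241010150865, -0.007127380765963854], [-0.2941266822502274, -0.24042659638232974, -0.9250321867591862], [0.704200744031942, 0.599863866391304, -0.3798218712803871]] [-353.44614381  260.83462301  984.35409854]
clamp [([501.6, -24.2, -1.9], 0.94)]
lock_hinge [([501.0, -47.6
[... 1195 characters left out ...]
212.4, -0.8], 0.58)]
lid_top [([540.6, 103.3, 115.3], 0.77), ([301.0, -210.2, 97.5], 0.68), ([603.9, -295.5, 98.1], 0.51)]
lock_handle [([500.6, -44.4, 57.6], 0.53)]
jaw [([537.1, 68.3, 58.3], 0.39)]
cradle [([547.3, 108.1, 22.3], 0.86)]
wrist [[340.20476771007407, 0.0, 318.29862705641364], [0.0, 340.20476771007407, 201.90380950905868], [0.0, 0.0, 1.0]] [[0.43555153529892066, -0.9001604386891755, 0.002458600753637683], [-0.8675688917193197, -0.41905033147668763, 0.2678078374696886], [-0.2400397430003335, -0.11877712030602029, -0.9634692094053366]] [-525.5874187   -32.91539228  388.38914008]
clamp []
lock_hinge []
handle_grip []
release_tab []
jar []
lid_top []
lock_handle []
jaw []
cradle []
```

View pics/scene0.png

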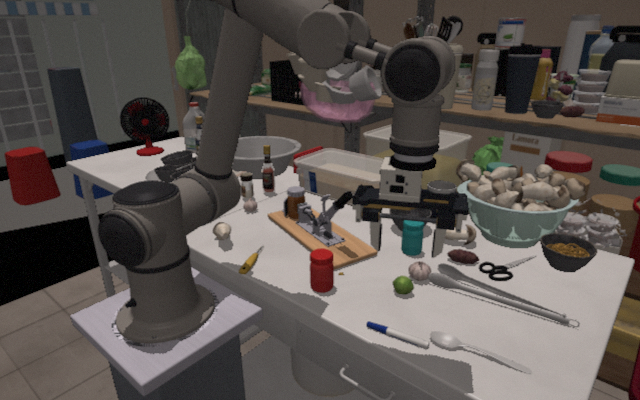

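View pics/top0.png

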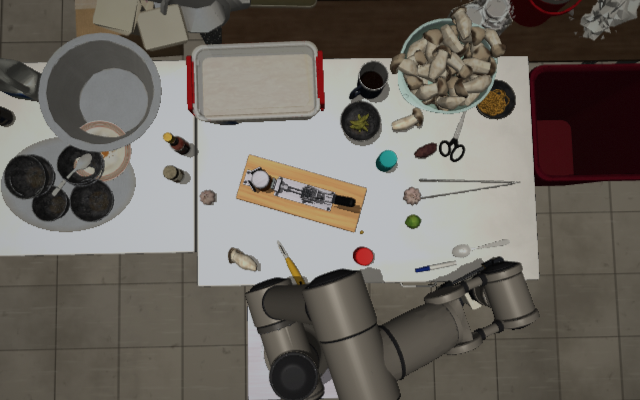

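```bash
python3 - <<'E'
import cv2
a=cv2.imread("pics/top0.png")[90:330,180:480]
cv2.imwrite("pics/topcrop0.png",cv2.resize(a,None,fx=2.5,fy=2.5,interpolation=cv2.INTER_CUBIC))
E
```

```text
(no output)
```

View pics/topcrop0.png

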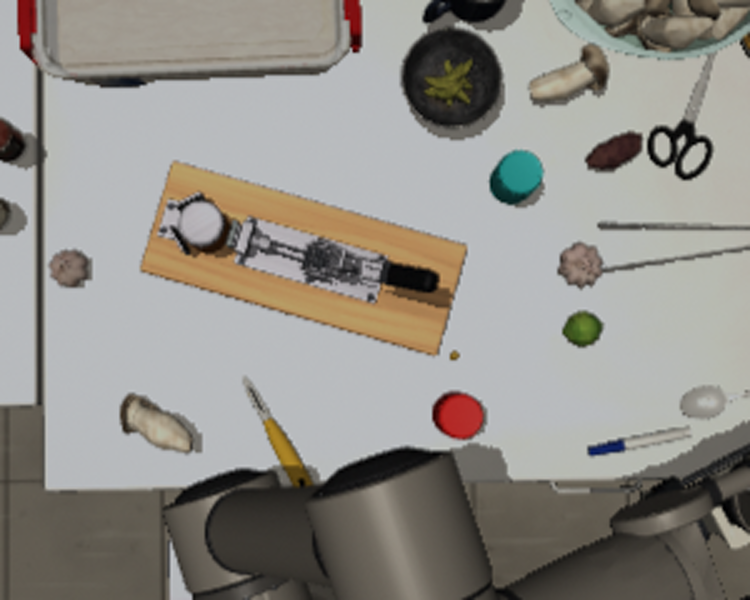

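Look-alikes in the top view: a red-lidded jar at (363,256), a turquoise one at (387,160), and the amber jar with a grey lid at (262,180) standing on the wooden board. The board jar is the target, and the crop confirms it sits in the cradle. Clamp and handle run from there to the black grip at about (345,200).

```bash
cat > h.py <<'E'
from plant import *
import numpy as np, cv2
from scipy.spatial.transform import Rotation as Ro
def ray(c,u,v,z):
    R=np.array(c["R"]);t=np.array(c["t"]);C=-R.T@t
    d=R.T@np.linalg.inv(c["mtx"])@np.array([u,v,1.]);return C+d*(z-C[2])/d[2]
def proj(c,X):
    p=c["mtx"]@(np.array(c["R"])@np.array(X,float)+np.array(c["t"]));return p[:2]/p[2]
def rt(o): return Ro.from_euler("xyz",o["tcp_rot"]).as_matrix()
E
python3 - <<'E'
from h import *
c=capture("top")
im=c["pixels"];hsv=cv2.cvtColor(im,cv2.COLOR_RGB2HSV)
m=cv2.inRange(hsv,(8,70,90),(22,255,255));m[:140]=0;m[240:]=0;m[:,:225]=0;m[:,380:]=0
n,l,s,_=cv2.connectedComponentsWithStats(m);k=1+s[1:,4].argmax()
cn=cv2.findContours((l==k).astype(np.uint8),cv2.RETR_EXTERNAL,cv2.CHAIN_APPROX_NONE)[0][0]
W=np.array([ray(c,*p[0],18)[:2] for p in cn],np.float32)
print(cv2.minAreaRect(W));b=cv2.boxPoints(cv2.minAreaRect(W));print(b)
o=get_obs();print(rt(o));
import plant;print([x for x in dir(plant) if not x.startswith('_')])
print(globals().get("grip_point_offset"))
for t in ["lid_top","handle_grip","release_tab","lock_hinge"]:print(t,[(p["point"],p["score"]) for p in place_of(c,t)][:1])
E
```

```text
((503.4790344238281, -22.208892822265625), (398.48858642578125, 149.5556640625), 72.87564086914062)
[[ 373.34946 -190.60219]
 [ 516.275   -234.63835]
 [ 633.60864  146.1844 ]
 [ 490.68304  190.22057]]
[[ 3.69351666e-05  9.00080574e-01  4.35723489e-01]
 [-1.22908555e-04  4.35723490e-01 -9.00080566e-01]
 [-9.99999992e-01 -2.03095188e-05  1.26721123e-04]]
['Unreachable', 'capture', 'close_job', 'cut_out', 'get_obs', 'grip_point_offset', 'place_of']
18.8
lid_top [([541.4, 101.5, 116.2], 0.75)]
handle_grip [([469.1, -141.1, 173.7], 0.74)]
release_tab [([491.5, -59.3, 145.6], 0.64)]
lock_hinge [([498.0, -42.5, 57.5], 0.55)]
```

>>> send_rows(
  series="-1 0 1.5 -0.8 -1.2; -1 0 3 -1.6 -2.4; -1 0 4.5 -2.4 -3.6; -1 0 6 -3.3 -4.8; -1 0 7.5 -4.1 -6; -1 0 9 -4.9 -7.2; -1 0 10.5 -5.7 -8.4; -1 0 12 -6.5 -9.4",
)

```text
time: 2.75
tool_pos: [468.7, -138.8, 226.9]
tcp_rot: [-0.314, 1.57, -0.611]
contact_force: [-0.3, -0.0, -0.1]
grip_width: 16.2
```

```bash
cat > st.py <<'E'
from h import *
def fr(o):
    B=np.array([503.5,-22.2]);a=np.radians(72.88);ux=np.array([np.cos(a),np.sin(a)]);uy=np.array([-ux[1],ux[0]])
    d=np.array(o["tool_pos"])[:2]-B
    R=rt(o);Rb=np.eye(3);Rb[:2,0]=ux;Rb[:2,1]=uy
    print("t",round(o["time"],2),"board xy",np.round([d@ux,d@uy],1),"z",round(o["tool_pos"][2],1),"F",np.round(o["contact_force"],1),"w",round(o["grip_width"],1),"q",np.round(o["joint_positions"],2))
    print("tool y,z in board:",np.round(Rb.T@R[:,1],3),np.round(Rb.T@R[:,2],3))
fr(get_obs())
E
python3 st.py; python3 - <<'E'
from h import *
c=capture("wrist");cv2.imwrite("pics/w1.png",c["pixels"][:,:,::-1])
c=capture("scene");im=cv2.resize(c["pixels"][150:300,200:440,::-1],None,fx=3,fy=3);cv2.imwrite("pics/s1.png",im)
E
```

```text
t 2.75 board xy [-121.6   -1.1] z 226.9 F [-0.3 -0.  -0.1] w 16.2 q [-0.44  0.28  1.62 -0.    1.25 -0.15]
tool y,z in board: [ 1.     0.002 -0.   ] [ 0.002 -1.     0.001]
```

View pics/w1.png

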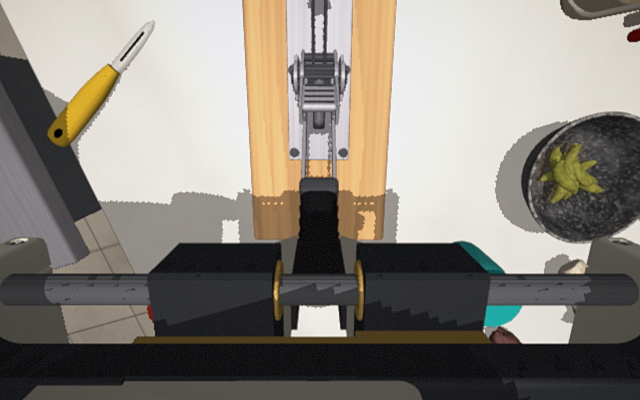

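View pics/s1.png

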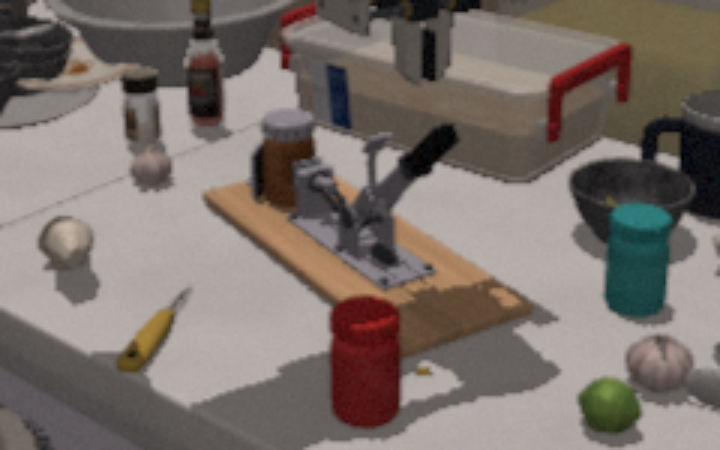

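>>> send_rows(
  series="-1 1.2 0 0 0; -1 1.5 0 0 0; -1 2.05 -0.4 0 0; -1 2.55 -0.8 0 0; -1 3 -1.03 0 0; -1 3.4 -1.23 0 0; -1 3.6 -1.3 0 0; -1 3.6 -1.3 0 0",
)

```text
time: 3.85
tool_pos: [456.5, -177.9, 118.8]
tcp_rot: [-0.75, 1.57, -1.05]
contact_force: [-0.5, -1.8, 4.8]
grip_width: 0.4
```

```bash
python3 st.py; python3 - <<'E'
from h import *
c=capture("scene");im=cv2.resize(c["pixels"][150:300,200:440,::-1],None,fx=3,fy=3);cv2.imwrite("pics/s2.png",im)
E
```

```text
t 3.85 board xy [-162.6   -0.9] z 118.8 F [-0.5 -1.8  4.8] w 0.4 q [-0.53  0.4   1.77 -0.    0.97 -0.23]
tool y,z in board: [ 1.    -0.001 -0.   ] [-0.001 -1.     0.   ]
```

View pics/s2.png

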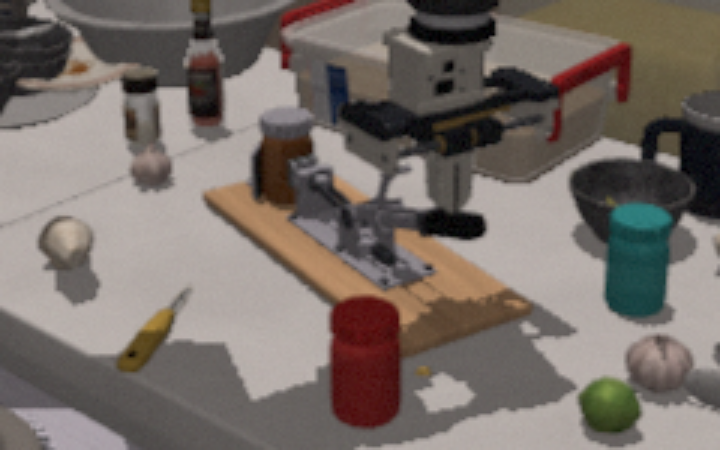

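>>> send_rows(
  series="-1 0.15 -0.05 0 0; -1 0.3 -0.09 0 0",
)

```text
time: 4.15
tool_pos: [456.1, -180.3, 110.4]
tcp_rot: [-0.435, 1.569, -0.735]
contact_force: [-1.8, -2.5, 5.8]
grip_width: 0.0
```

>>> send_rows(
  series="-1 0.1 -0.03 0 0; -1 0.2 -0.05 0 0",
)

```text
time: 4.4
tool_pos: [455.7, -181.9, 104.5]
tcp_rot: [-0.48, 1.569, -0.78]
contact_force: [-0.4, -2.3, 4.9]
grip_width: 0.5
```

>>> send_rows(
  series="-1 0.1 -0.03 0 0; -1 0.1 -0.03 0 0",
)

```text
time: 4.65
tool_pos: [455.3, -182.7, 101.3]
tcp_rot: [-0.519, 1.569, -0.818]
contact_force: [-0.7, -3.0, 6.0]
grip_width: 0.4
```

>>> send_rows(
  series="-1 0.1 -0.02 0 0; -1 0.2 -0.05 0 0",
)

```text
time: 4.9
tool_pos: [455.0, -184.2, 95.5]
tcp_rot: [-0.467, 1.569, -0.766]
contact_force: [-0.9, -2.3, 5.4]
grip_width: 0.4
```

>>> send_rows(
  series="-1 0.1 -0.02 0 0; -1 0.1 -0.02 0 0",
)

```text
time: 5.15
tool_pos: [454.6, -184.6, 92.2]
tcp_rot: [-0.509, 1.569, -0.808]
contact_force: [-0.6, -3.7, 4.2]
grip_width: 0.0
```

>>> send_rows(
  series="-1 0.1 -0.02 0 0; -1 0.1 -0.02 0 0",
)

```text
time: 5.4
tool_pos: [454.4, -185.1, 89.1]
tcp_rot: [-0.506, 1.57, -0.805]
contact_force: [-0.9, -2.3, 5.4]
grip_width: 0.6
```

>>> send_rows(
  series="-1 0.1 -0.01 0 0; -1 0.1 -0.01 0 0",
)

```text
time: 5.65
tool_pos: [454.1, -185.3, 85.9]
tcp_rot: [-0.425, 1.57, -0.725]
contact_force: [-0.9, -4.1, 4.7]
grip_width: 0.5
```

>>> send_rows(
  series="-1 0.1 -0.01 0 0; -1 0.1 -0.01 0 0",
)

```text
time: 5.9
tool_pos: [453.9, -185.5, 82.7]
tcp_rot: [0.123, 1.571, -0.177]
contact_force: [-1.1, -2.8, 4.0]
grip_width: 0.6
```

>>> send_rows(
  series="-1 0.1 -0.01 0 0; -1 0.1 -0.01 0 0",
)

```text
time: 6.15
tool_pos: [453.7, -185.7, 79.4]
tcp_rot: [2.762, 1.57, 2.462]
contact_force: [-0.6, -2.8, 4.1]
grip_width: 0.4
```

>>> send_rows(
  series="-1 0.1 -0.01 0 0; -1 0.1 -0.01 0 0",
)

```text
time: 6.4
tool_pos: [453.5, -185.9, 76.4]
tcp_rot: [2.826, 1.57, 2.526]
contact_force: [0.8, -3.0, 3.2]
grip_width: 0.3
```

>>> send_rows(
  series="-1 0.08 0 0 0; -1 0.08 0 0 0",
)

```text
time: 6.65
tool_pos: [453.5, -185.9, 74.1]
tcp_rot: [2.805, 1.57, 2.506]
contact_force: [0.0, -2.2, 3.0]
grip_width: 0.6
```

>>> send_rows(
  series="-1 0.08 0 0 0; -1 0.08 0 0 0",
)

```text
time: 6.9
tool_pos: [453.5, -185.9, 71.7]
tcp_rot: [2.746, 1.57, 2.446]
contact_force: [-0.6, -2.0, 2.9]
grip_width: 0.6
```

>>> send_rows(
  series="-1 0.08 0 0 0; -1 0.08 0 0 0",
)

```text
time: 7.15
tool_pos: [453.5, -185.9, 69.3]
tcp_rot: [2.874, 1.57, 2.574]
contact_force: [-0.7, -2.0, 2.9]
grip_width: 0.4
```

>>> send_rows(
  series="-1 0.08 0 0 0; -1 0.08 0 0 0",
)

```text
time: 7.4
tool_pos: [453.5, -185.9, 66.9]
tcp_rot: [2.809, 1.57, 2.509]
contact_force: [-0.6, -2.3, 2.1]
grip_width: 0.7
```

>>> send_rows(
  series="-1 0.08 0 0 0; -1 0.08 0 0 0",
)

```text
time: 7.65
tool_pos: [453.5, -185.9, 64.4]
tcp_rot: [2.803, 1.57, 2.503]
contact_force: [0.5, -0.3, 1.6]
grip_width: 0.3
```

>>> send_rows(
  series="-1 0.05 0 0 0; -1 0.05 0 0 0",
)

```text
time: 7.9
tool_pos: [453.6, -186.0, 63.1]
tcp_rot: [2.801, 1.57, 2.501]
contact_force: [-0.1, -0.4, 1.4]
grip_width: 0.5
```

```bash
python3 st.py
```

```text
t 7.9 board xy [-171.2   -0.5] z 63.1 F [-0.1 -0.4  1.4] w 0.5 q [-0.55  0.48  1.83  0.    0.83 -0.25]
tool y,z in board: [ 1.    -0.001  0.   ] [-0.001 -1.    -0.   ]
```

>>> send_rows(
  series="-1 0.06 0 0 0; -1 0.06 0 0 0",
)

```text
time: 8.15
tool_pos: [453.5, -185.9, 61.2]
tcp_rot: [2.768, 1.57, 2.468]
contact_force: [0.0, -0.3, 0.4]
grip_width: 0.4
```

```bash
python3 - <<'E'
from h import *
c=capture("scene");im=cv2.resize(c["pixels"][190:270,270:400,::-1],None,fx=6,fy=6,interpolation=cv2.INTER_CUBIC);cv2.imwrite("pics/s3.png",im)
o=get_obs();print(o["contact_force"],o["tool_pos"])
print(proj(c,[453.5,-186,61.]),proj(c,[453.5,-186,53.]))
c=capture("scene");print(get_obs()["contact_force"])
E
```

```text
[ 0.76564203 -0.45282334  1.12300176] [ 453.57247597 -185.93973184   61.27625164]
[350.74559925 240.3454293 ] [350.68922896 242.94687621]
[ 0.94567759 -0.50319871  1.2207112 ]
```

View pics/s3.png

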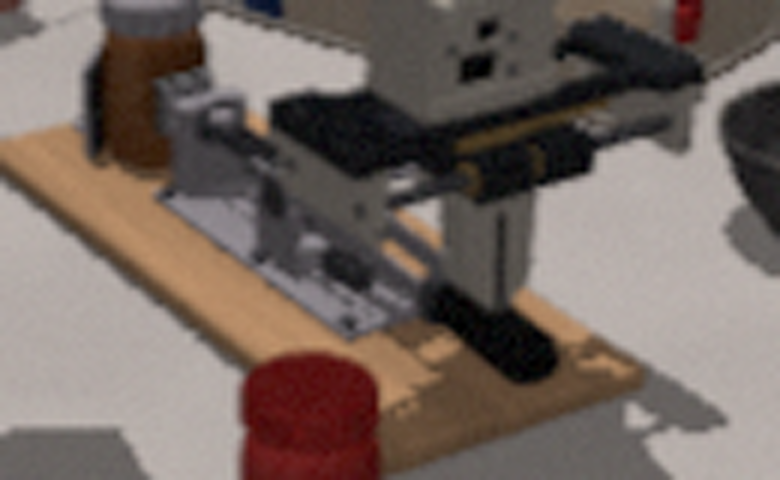

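The finger tip (about (497,305) in the crop) still rests on the grip, and the handle is just below level. The force is dying away, so I'll keep easing it down.

>>> send_rows(
  series="-1 0.05 0 0 0; -1 0.05 0 0 0",
)

```text
time: 8.5
tool_pos: [453.6, -186.0, 59.8]
tcp_rot: [2.912, 1.571, 2.612]
contact_force: [1.0, -0.5, 1.3]
grip_width: 0.1
```

>>> send_rows(
  series="-1 0.05 0 0 0; -1 0.05 0 0 0",
)

```text
time: 8.75
tool_pos: [453.5, -186.0, 58.2]
tcp_rot: [2.996, 1.57, 2.696]
contact_force: [0.7, 0.4, -0.3]
grip_width: -0.2
```

```bash
python3 - <<'E'
from h import *
c=capture("scene");im=cv2.resize(c["pixels"][190:270,270:400,::-1],None,fx=6,fy=6,interpolation=cv2.INTER_CUBIC);cv2.imwrite("pics/s4.png",im)
o=get_obs();print(o["contact_force"],o["moment"],o["tool_pos"])
E
```

```text
[1.26874899 0.59200673 0.64999407] [-9.77241277e-03 -7.80718179e-02  6.48224688e-05] [ 453.53530247 -185.99429663   58.28248662]
```

View pics/s4.png

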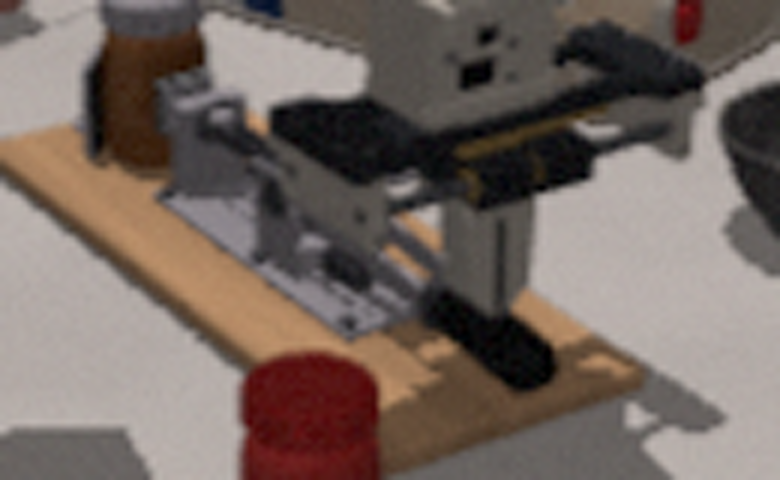

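>>> send_rows(
  series="-1 0.05 0 0 0; -1 0.05 0 0 0; -1 0.05 0 0 0",
)

```text
time: 9.18
tool_pos: [453.6, -186.0, 56.9]
tcp_rot: [-2.855, 1.571, 3.129]
contact_force: [0.5, -0.0, -0.7]
grip_width: 0.4
```

```bash
python3 - <<'E'
from h import *
c=capture("scene");im=cv2.resize(c["pixels"][190:270,270:400,::-1],None,fx=6,fy=6,interpolation=cv2.INTER_CUBIC);cv2.imwrite("pics/s5.png",im)
o=get_obs();print(o["contact_force"],o["moment"],o["tool_pos"])
E
```

```text
[ 0.03377584 -0.0942752  -0.26375811] [-0.04761571 -0.12162136  0.04207288] [ 453.65318384 -186.0656267    56.90800207]
```

View pics/s5.png

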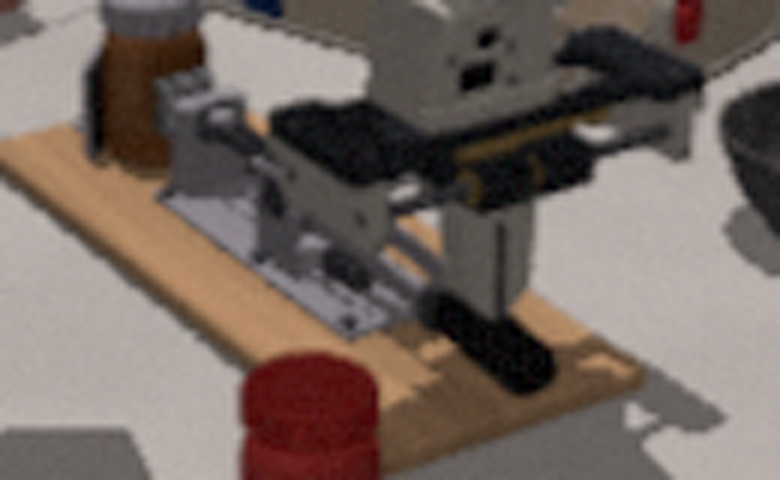

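>>> send_rows(
  series="-1 0.03 0 0 0; -1 0.05 0 0 0; -1 0.05 0 0 0",
)

```text
time: 9.6
tool_pos: [453.6, -186.1, 55.3]
tcp_rot: [-2.683, 1.571, -2.982]
contact_force: [-0.5, -0.6, 0.1]
grip_width: 0.3
```

```bash
python3 - <<'E'
from h import *
c=capture("scene");im=cv2.resize(c["pixels"][190:270,270:400,::-1],None,fx=6,fy=6,interpolation=cv2.INTER_CUBIC);cv2.imwrite("pics/s6.png",im)
o=get_obs();print(o["contact_force"],o["moment"],o["tool_pos"])
a=cv2.imread("pics/s5.png").astype(int);print(np.abs(a-im)[250:,380:].mean())
E
```

```text
[-0.30164968 -0.54722857 -0.55194153] [ 0.01272433 -0.07957164 -0.02032828] [ 453.66594649 -186.06598248   55.39952717]
3.933894927536232
```

View pics/s6.png

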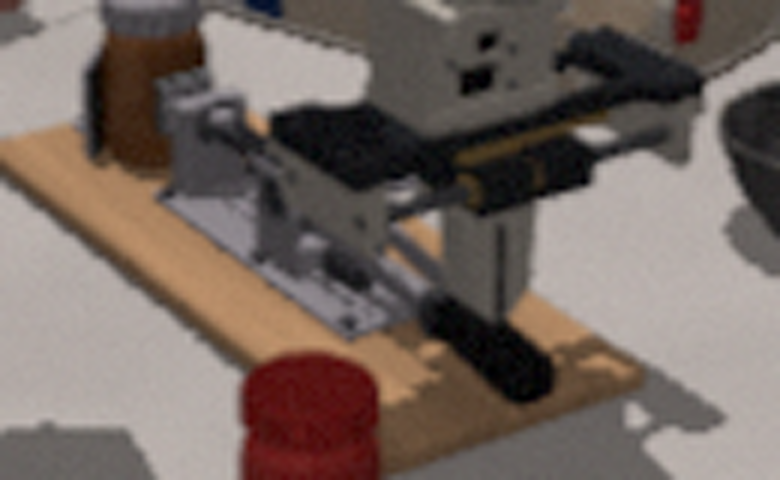

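>>> send_rows(
  series="-1 -0.3 0 0 0; -1 -0.8 0 0 0; -1 -2 0 0 0; -1 -3.5 0 0 0; -1 -3.5 0 0 0",
)

```text
time: 10.28
tool_pos: [455.6, -187.1, 164.3]
tcp_rot: [-0.252, 1.563, -0.552]
contact_force: [0.2, 0.2, 0.2]
grip_width: 0.3
```

```bash
python3 st.py; python3 - <<'E'
from h import *
c=capture("scene");im=cv2.resize(c["pixels"][190:270,270:400,::-1],None,fx=6,fy=6,interpolation=cv2.INTER_CUBIC);cv2.imwrite("pics/s7.png",im)
for t in ["handle_grip","release_tab","jar"]:print(t,[(p["point"],p["score"]) for p in place_of(c,t)][:3])
c=capture("top");im=c["pixels"][120:250,210:410,::-1];im=cv2.resize(im,None,fx=4,fy=4);cv2.imwrite("pics/t7.png",im)
for t in ["handle_grip","release_tab","lid_top","jar"]:print(t,[(p["point"],p["score"]) for p in place_of(c,t)][:3])
E
```

```text
t 10.28 board xy [-171.8   -2.7] z 164.3 F [0.2 0.2 0.2] w 0.3 q [-0.55  0.34  1.71 -0.    1.08 -0.25]
tool y,z in board: [ 1.    -0.001 -0.002] [-0.001 -1.     0.008]
handle_grip [([455.0, -193.7, 49.4], 0.67), ([495.4, -44.5, 65.4], 0.26)]
release_tab [([477.9, -116.5, 100.9], 0.6)]
jar [([597.9, -292.1, 1.5], 0.92), ([297.8, -214.2, 0.2], 0.85), ([541.2, 107.7, 13.4], 0.81)]
handle_grip [([636.0, -433.2, 1.2], 0.17)]
release_tab [([473.4, -116.4, 99.5], 0.57), ([635.6, -430.7, 1.9], 0.23)]
lid_top [([545.6, 106.7, 114.8], 0.82), ([473.7, -113.6, 100.5], 0.57), ([601.8, -294.7, 94.7], 0.51)]
jar [([601.0, -295.3, 0.2], 0.72), ([542.6, 109.7, 19.3], 0.68), ([299.9, -208.8, -2.0], 0.37)]
```

View pics/s7.png

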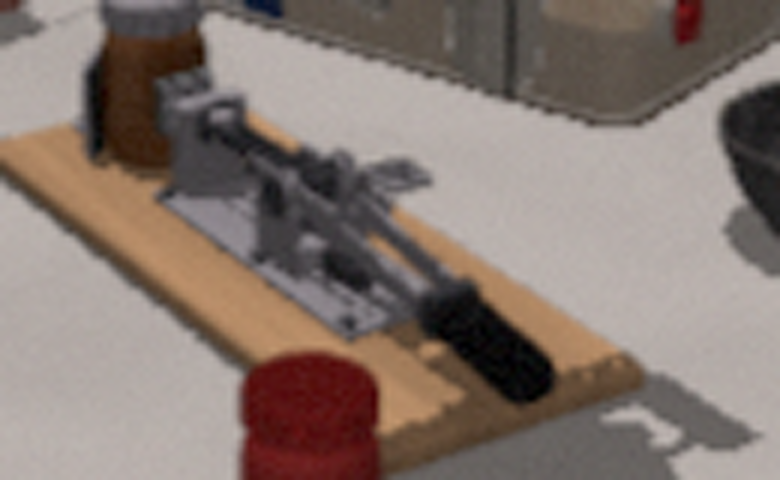

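View pics/t7.png

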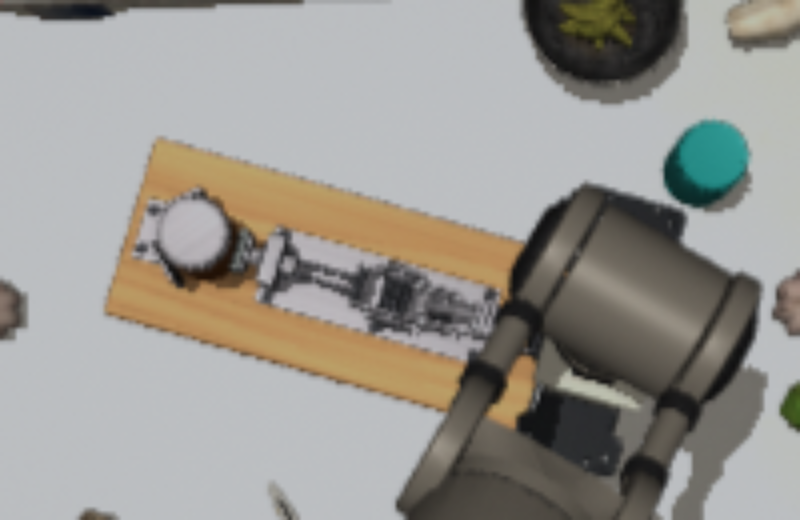

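The clamp has locked: the handle stays down with the arm off it (grip at (500,350) in the crop, z about 50) and the jar is seated. Next, over to the lid with the gripper open.

>>> send_rows(
  series="1 0 0.8 0 0; 1 0 2.2 0 0; 1 0 4 0 0; 1 0 6 0 0; 1 0 8 0 0; 1 0 9.4 0 0; 1 0 10.18 0 0; 1 0 10.18 0 0",
)

```text
time: 11.72
tool_pos: [543.8, 107.2, 159.8]
tcp_rot: [-2.752, 1.57, -3.049]
contact_force: [0.6, 0.4, -0.3]
grip_width: 75.8
```

```bash
python3 st.py; python3 - <<'E'
from h import *
c=capture("wrist");cv2.imwrite("pics/w8.png",c["pixels"][:,:,::-1])
print([(p["point"],p["score"]) for p in place_of(c,"lid_top")][:3])
c=capture("scene");im=cv2.resize(c["pixels"][150:270,240:400,::-1],None,fx=5,fy=5,interpolation=cv2.INTER_CUBIC);cv2.imwrite("pics/s8.png",im)
E
python3 st.py
```

```text
t 11.72 board xy [135.5  -0.4] z 159.8 F [ 0.6  0.4 -0.3] w 75.8 q [ 0.06  0.46  1.54 -0.    1.14  0.35]
tool y,z in board: [ 1.     0.002 -0.   ] [ 0.002 -1.    -0.001]
[([541.4, 104.9, 112.7], 0.88), ([545.1, 101.7, 16.7], 0.61)]
t 11.88 board xy [133.2  -0.8] z 160.1 F [-0.4  0.  -0.4] w 87.8 q [ 0.05  0.45  1.54 -0.    1.14  0.35]
tool y,z in board: [ 1.    -0.001 -0.001] [-0.001 -1.    -0.001]
```

View pics/w8.png

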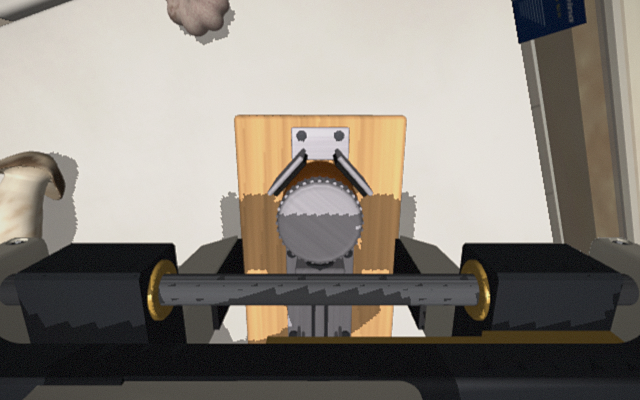

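View pics/s8.png

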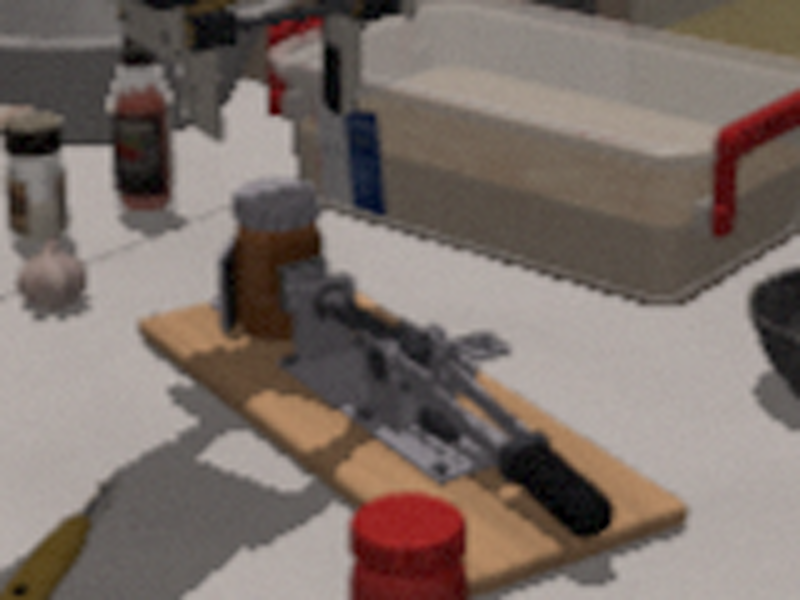

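```bash
python3 - <<'E'
from h import *
c=capture("wrist");m=cut_out(c,"lid_top")
for k in m[:2]:
    p=k["pixels"];ys,xs=np.nonzero(p);print(k["score"],xs.min(),xs.max(),ys.min(),ys.max())
g=c["pixels"]
X=ray(c,319.5,221.5,114);print(X)
B=np.array([503.5,-22.2]);a=np.radians(72.88);ux=np.array([np.cos(a),np.sin(a)]);uy=np.array([-ux[1],ux[0]])
print((X[:2]-B)@ux,(X[:2]-B)@uy)
for z in (0,): 
  P=np.r_[B+134*ux,114];print(proj(c,P))
im=cv2.resize(g[160:290,250:390,::-1],None,fx=5,fy=5);cv2.imwrite("pics/w9.png",im)
E
python3 st.py
```

```text
0.74 275 362 173 259
[545.11992787 107.07146547 114.        ]
135.79531006599592 -1.7216111796469764
[316.78302162 224.19053525]
t 11.97 board xy [133.1  -1. ] z 160.4 F [ 0.1  0.3 -0.8] w 91.0 q [ 0.05  0.45  1.54 -0.    1.14  0.35]
tool y,z in board: [ 1.    -0.002 -0.   ] [-0.002 -1.    -0.   ]
```

View pics/w9.png

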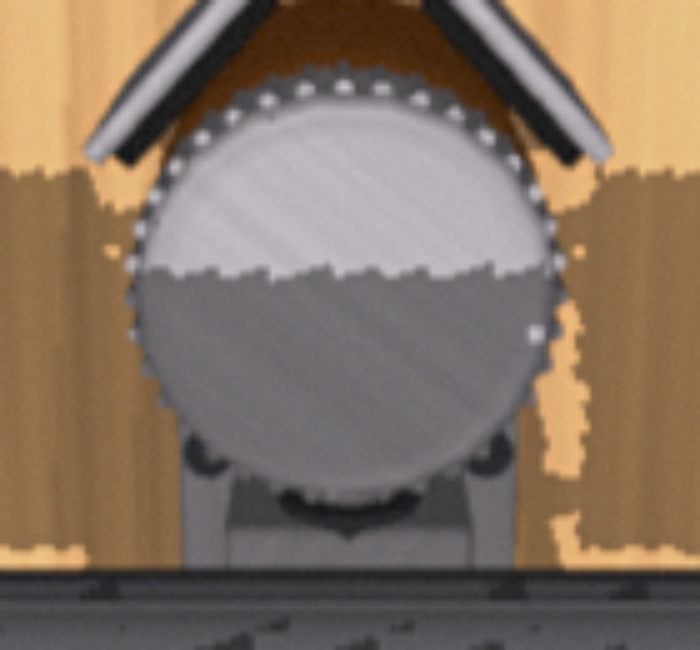

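>>> send_rows(
  series="1 0.4 0.06 0 0; 1 1 0.06 0 0; 1 1.6 0.06 0 0; 1 2.08 0.06 0 0; 1 2.08 0.06 0 0",
)

```text
time: 12.6
tool_pos: [543.5, 107.2, 96.6]
tcp_rot: [-2.754, 1.568, -3.054]
contact_force: [-0.8, -0.2, 0.2]
grip_width: 91.6
```

```bash
python3 st.py; python3 - <<'E'
from h import *
c=capture("scene");im=cv2.resize(c["pixels"][150:250,240:370,::-1],None,fx=6,fy=6,interpolation=cv2.INTER_CUBIC);cv2.imwrite("pics/s10.png",im)
E
```

```text
t 12.6 board xy [135.4  -0.2] z 96.6 F [-0.8 -0.2  0.2] w 91.6 q [ 0.06  0.53  1.61 -0.    1.    0.36]
tool y,z in board: [ 1.    -0.001 -0.001] [-0.001 -1.    -0.003]
```

View pics/s10.png

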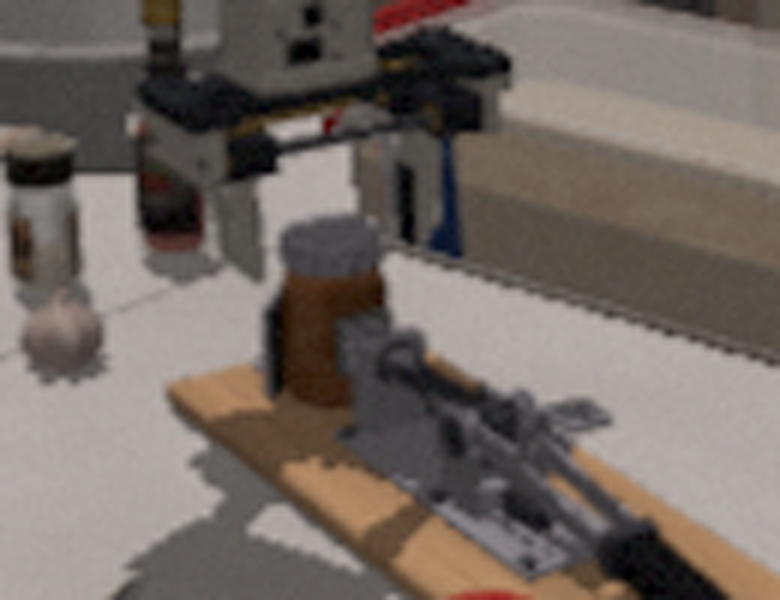

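The fingers straddle the lid at lid height. Closing.

>>> send_rows(
  series="-1 0 0 0 0; -1 0 0 0 0; -1 0 0 0 0; -1 0 0 0 0; -1 0 0 0 0; -1 0 0 0 0",
)

```text
time: 13.4
tool_pos: [544.5, 107.4, 98.2]
tcp_rot: [0.05, 1.57, -0.25]
contact_force: [0.0, 0.1, 0.6]
grip_width: 55.1
```

```bash
python3 st.py
```

```text
t 13.4 board xy [136.   -1.1] z 98.2 F [0.  0.1 0.6] w 55.1 q [ 0.06  0.53  1.61 -0.    1.    0.36]
tool y,z in board: [ 1.    -0.001  0.   ] [-0.001 -1.     0.   ]
```

>>> send_rows(
  series="-1 0 0 0 -1; -1 0 0 0 -2.5; -1 0 0 0 -4; -1 0 0 0 -5.5; -1 0 0 0 -7; -1 0 0 0 -8.5; -1 0 0 0 -10; -1 0 0 0 -10",
)

```text
time: 14.4
tool_pos: [544.7, 107.7, 98.3]
tcp_rot: [-0.38, 1.57, 0.193]
contact_force: [1.1, 2.6, 2.9]
grip_width: 55.5
```

```bash
python3 st.py; python3 -c "
from h import *;o=get_obs();print(o['moment'])"
```

```text
t 14.4 board xy [136.3  -1.1] z 98.3 F [1.1 2.6 2.9] w 55.5 q [ 0.06  0.53  1.61  0.    1.   -0.52]
tool y,z in board: [ 0.644  0.765 -0.   ] [ 0.765 -0.644  0.001]
[ 0.23271999 -0.10793049  0.41593852]
```

>>> send_rows(
  series="-1 0 0 0 -1; -1 0 0 0 -2.5; -1 0 0 0 -4; -1 0 0 0 -5.5; -1 0 0 0 -6; -1 0 0 0 -6",
)

```text
time: 15.15
tool_pos: [544.7, 107.7, 98.3]
tcp_rot: [-0.907, 1.57, 0.187]
contact_force: [1.3, 2.8, 3.4]
grip_width: 55.3
```

```bash
python3 st.py; python3 - <<'E'
from h import *
o=get_obs();print(o['moment'])
c=capture("wrist");im=cv2.resize(c["pixels"][100:350,200:440,::-1],None,fx=2.4,fy=2.4);cv2.imwrite("pics/w11.png",im)
E
```

```text
t 15.15 board xy [136.2  -1.2] z 98.3 F [1.3 2.8 3.4] w 55.3 q [ 0.06  0.53  1.61  0.    1.   -1.04]
tool y,z in board: [ 0.177  0.984 -0.001] [ 0.984 -0.177  0.001]
[ 0.04313035 -0.13078921 -0.10901027]
```

View pics/w11.png

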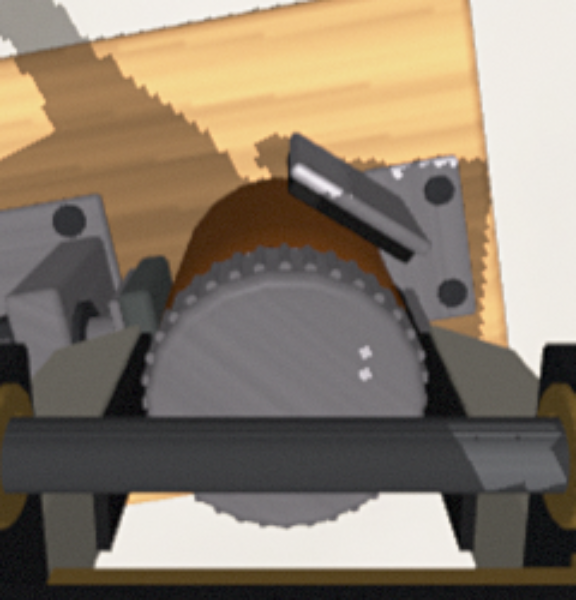

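The brushed lines on the lid keep the same angle to the gripper as before the turn, so it turned with the fingers by about 80°. Opening and lifting off.

>>> send_rows(
  series="1 0 0 0 0; 1 0 0 0 0; 1 0 0 0 0; 1 0 0 0 0; 1 -0.6 0 0 0; 1 -1.4 0 0 0; 1 -2.6 0 0 0; 1 -2.6 0 0 0",
)

```text
time: 16.2
tool_pos: [545.9, 107.5, 178.8]
tcp_rot: [-1.066, 1.565, 0.03]
contact_force: [-0.1, 0.1, -0.6]
grip_width: 91.9
```

```bash
python3 st.py; python3 - <<'E'
from h import *
c=capture("top");im=c["pixels"][120:250,210:410,::-1];im=cv2.resize(im,None,fx=4,fy=4);cv2.imwrite("pics/t12.png",im)
for t in ["handle_grip","release_tab","lid_top","jar"]:print(t,[(p["point"],p["score"]) for p in place_of(c,t)][:3])
c=capture("scene");im=cv2.resize(c["pixels"][150:270,240:400,::-1],None,fx=5,fy=5,interpolation=cv2.INTER_CUBIC);cv2.imwrite("pics/s12.png",im)
E
```

```text
t 16.2 board xy [136.5  -2.4] z 178.8 F [-0.1  0.1 -0.6] w 91.9 q [ 0.06  0.44  1.52 -0.    1.18 -1.04]
tool y,z in board: [ 0.175  0.985 -0.005] [ 0.985 -0.175  0.003]
handle_grip [([456.0, -189.8, 51.0], 0.58)]
release_tab [([473.4, -116.8, 102.6], 0.61)]
lid_top [([603.9, -292.9, 96.5], 0.75), ([301.9, -208.9, 99.4], 0.58)]
jar [([299.9, -210.5, -1.1], 0.78), ([600.1, -293.5, 0.3], 0.58)]
```

View pics/s12.png

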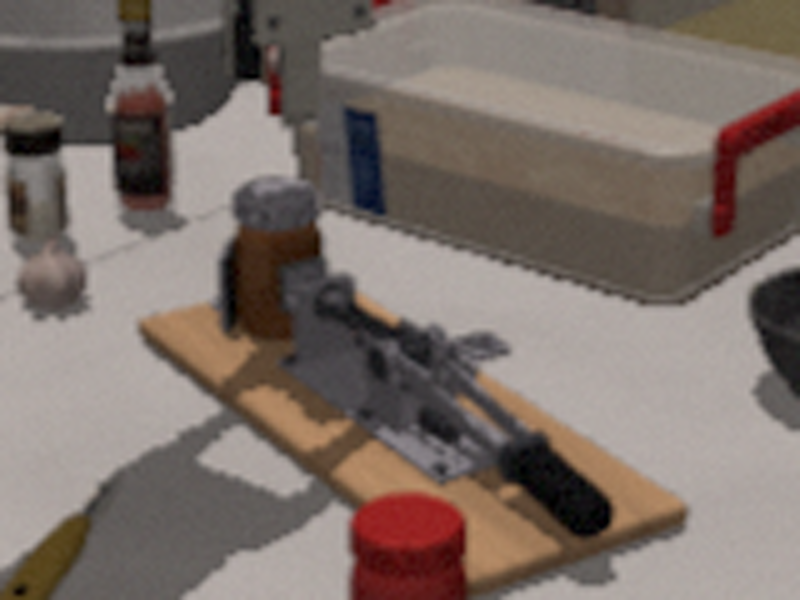

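View pics/t12.png

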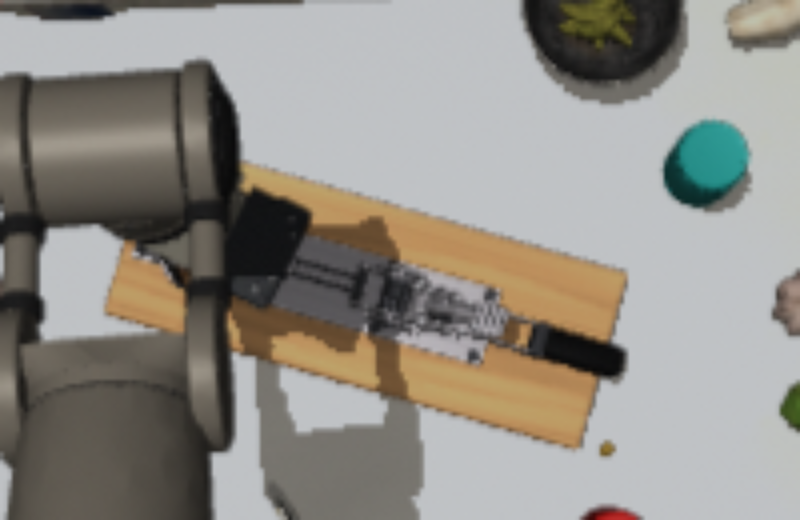

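>>> send_rows(
  series="-1 0 -0.1 -0.6 2; -1 0 -0.3 -1.8 4; -1 0 -0.55 -3.2 6; -1 0 -0.8 -4.6 8; -1 0 -1.05 -6 10; -1 0 -1.25 -7.1 12; -1 0 -1.36 -7.72 14; -1 0 -1.36 -7.72 16",
)

```text
time: 17.5
tool_pos: [474.2, -118.5, 175.3]
tcp_rot: [-2.973, 1.57, 3.003]
contact_force: [0.1, -0.6, -0.5]
grip_width: 16.3
```

>>> send_rows(
  series="-1 0 0 0 0; -1 0 0 0 0",
)

```text
time: 17.75
tool_pos: [474.8, -117.0, 175.7]
tcp_rot: [3.074, 1.57, 2.778]
contact_force: [-0.3, 0.1, 0.0]
grip_width: 0.5
```

```bash
python3 st.py; python3 - <<'E'
from h import *
c=capture("wrist");cv2.imwrite("pics/w13.png",c["pixels"][:,:,::-1])
B=np.array([503.5,-22.2]);a=np.radians(72.88);ux=np.array([np.cos(a),np.sin(a)]);uy=np.array([-ux[1],ux[0]])
for t in ["release_tab","lid_top"]:
  for p in place_of(c,t)[:2]:
    P=np.array(p["point"]);print(t,P,p["score"],(P[:2]-B)@ux,(P[:2]-B)@uy)
for al in(-87,-100,-113): print(proj(c,np.r_[B+al*ux,98]))
E
python3 st.py
```

```text
t 17.75 board xy [-99.   -0.5] z 175.7 F [-0.3  0.1  0. ] w 0.5 q [-0.4   0.33  1.7  -0.    1.12 -0.1 ]
tool y,z in board: [1.    0.003 0.   ] [ 0.003 -1.    -0.001]
release_tab [ 474.1 -118.5   95.7] 0.72 -100.68757143518846 -0.2509152921205039
[317.43144865 194.56698338]
[317.39552641 211.96136101]
[317.36061195 228.86774499]
t 17.9 board xy [-98.9  -0.6] z 175.9 F [-0.9  0.1  0.5] w -0.0 q [-0.4   0.33  1.7  -0.    1.12 -0.1 ]
tool y,z in board: [ 1.     0.001 -0.   ] [ 0.001 -1.    -0.   ]
```

View pics/w13.png

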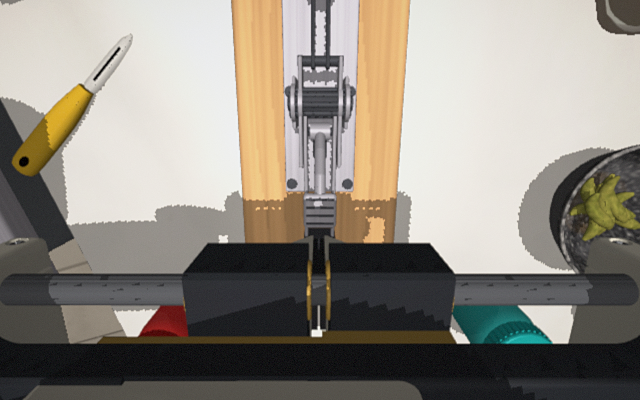

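The tab is in view at cols 303–335, rows 195–233, where I predicted it. Going down.

>>> send_rows(
  series="-1 0.5 -0.05 0 0; -1 1.3 -0.1 0 0; -1 2 -0.1 0 0; -1 2.3 -0.1 0 0; -1 2.3 -0.1 0 0",
)

```text
time: 18.52
tool_pos: [473.9, -119.9, 106.8]
tcp_rot: [3.14, 1.57, 2.841]
contact_force: [-0.5, -0.3, 1.0]
grip_width: 0.7
```

>>> send_rows(
  series="-1 0.15 0 0 0; -1 0.3 -0.03 0 0; -1 0.4 -0.05 0 0; -1 0.4 -0.05 0 0",
)

```text
time: 19.02
tool_pos: [473.6, -121.6, 94.9]
tcp_rot: [-1.056, 1.571, -1.355]
contact_force: [-0.5, -0.3, 0.4]
grip_width: 0.3
```

>>> send_rows(
  series="-1 0.1 -0.02 0 0; -1 0.2 -0.03 0 0; -1 0.2 -0.03 0 0",
)

```text
time: 19.4
tool_pos: [473.6, -124.2, 90.1]
tcp_rot: [-0.894, 1.567, -1.193]
contact_force: [-5.1, -7.5, 10.7]
grip_width: 0.6
```

```bash
python3 st.py; python3 - <<'E'
from h import *
c=capture("scene");im=cv2.resize(c["pixels"][180:270,270:400,::-1],None,fx=6,fy=6,interpolation=cv2.INTER_CUBIC);cv2.imwrite("pics/s14.png",im)
E
```

```text
t 19.4 board xy [-106.3   -1.5] z 90.1 F [-5.1 -7.5 10.7] w 0.6 q [-0.41  0.44  1.8  -0.    0.9  -0.11]
tool y,z in board: [ 1.    -0.    -0.003] [-0.    -1.     0.002]
```

View pics/s14.png

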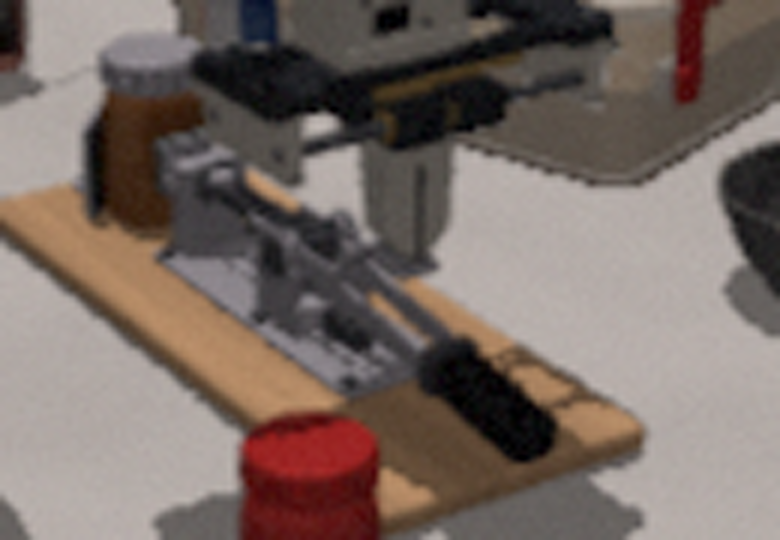

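>>> send_rows(
  series="-1 0.07 -0.08 0 0; -1 0.14 -0.16 0 0; -1 0.2 -0.22 0 0",
)

```text
time: 19.82
tool_pos: [471.4, -128.8, 82.9]
tcp_rot: [0.991, 1.571, 0.691]
contact_force: [0.3, 0.5, 6.3]
grip_width: 0.4
```

```bash
python3 st.py; python3 - <<'E'
from h import *
c=capture("scene");im=cv2.resize(c["pixels"][180:270,270:400,::-1],None,fx=6,fy=6,interpolation=cv2.INTER_CUBIC);cv2.imwrite("pics/s15.png",im)
E
```

```text
t 19.82 board xy [-111.3   -0.7] z 82.9 F [0.3 0.5 6.3] w 0.4 q [-0.42  0.45  1.81  0.    0.88 -0.12]
tool y,z in board: [ 1.    -0.001  0.   ] [-0.001 -1.     0.   ]
```

View pics/s15.png

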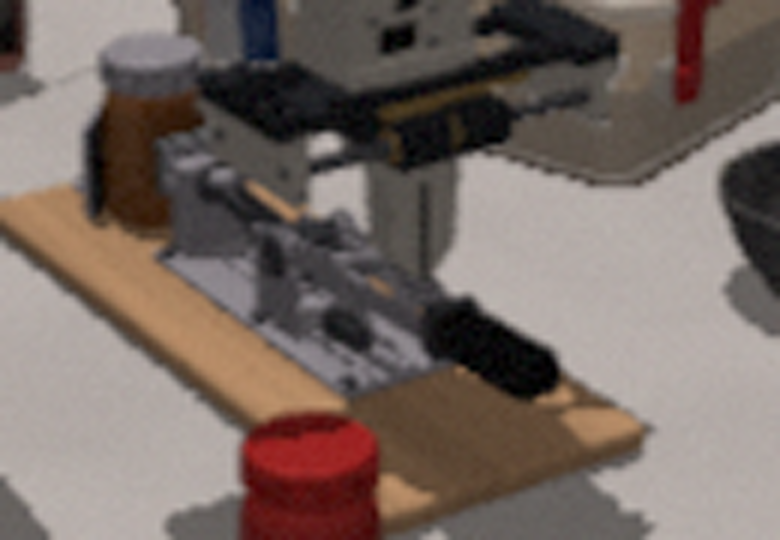

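The handle has popped up (grip now near (500,345), up from (500,420)) and is following the finger. Lifting away.

>>> send_rows(
  series="-1 -0.5 0 0 0; -1 -1.5 0 0 0; -1 -2.8 0 0 0; -1 -4.2 0 0 0; -1 -5.5 0 0 0; -1 -6 0 0 0; -1 -6 0 0 0",
)

```text
time: 20.75
tool_pos: [471.6, -128.5, 263.4]
tcp_rot: [0.089, 1.57, -0.211]
contact_force: [0.2, 0.7, -0.2]
grip_width: 0.3
```

```bash
python3 st.py; python3 - <<'E'
from h import *
c=capture("scene");im=cv2.resize(c["pixels"][150:300,200:440,::-1],None,fx=3.3,fy=3.3);cv2.imwrite("pics/s16.png",im)
for t in ["handle_grip","jar"]:print(t,[(p["point"],p["score"]) for p in place_of(c,t)][:3])
E
```

```text
t 20.75 board xy [-111.    -0.8] z 263.4 F [ 0.2  0.7 -0.2] w 0.3 q [-0.42  0.25  1.56  0.    1.34 -0.12]
tool y,z in board: [ 1.    -0.001  0.   ] [-0.001 -1.     0.001]
handle_grip [([464.1, -156.7, 157.3], 0.63)]
jar [([298.4, -211.4, -4.1], 0.81), ([540.7, 108.8, 16.3], 0.71), ([599.7, -287.3, 1.4], 0.62)]
```

View pics/s16.png

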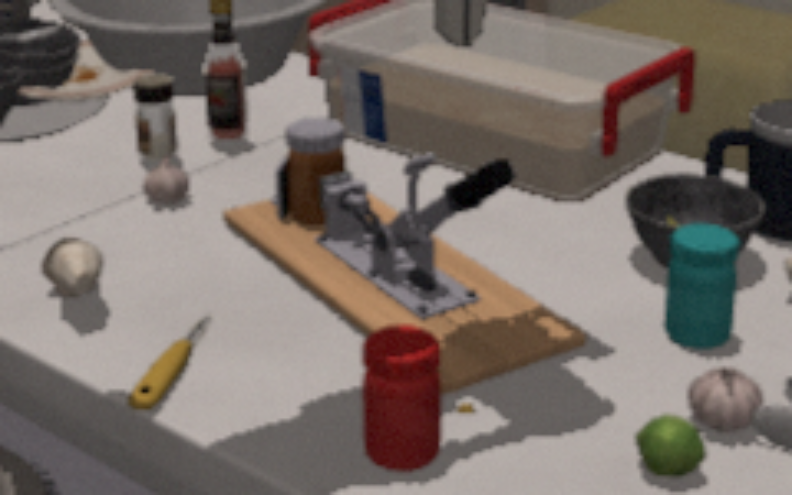

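>>> send_rows(
  series="-1 0 0 0 0; -1 0 0 0 0; -1 0 0 0 0",
)

```text
time: 21.28
tool_pos: [471.3, -128.6, 262.7]
tcp_rot: [3.022, 1.57, 2.722]
contact_force: [0.8, -0.3, -0.6]
grip_width: 0.1
```

```bash
python3 - <<'E'
from h import *
c=capture("top");im=c["pixels"][120:290,190:440,::-1];im=cv2.resize(im,None,fx=3.2,fy=3.2);cv2.imwrite("pics/t17.png",im)
for t in ["jar","lid_top","lime","garlic_a","potato"]:print(t,[(p["point"],p["score"]) for p in place_of(c,t)][:4])
c=capture("scene");print([(p["point"],p["score"]) for p in place_of(c,"handle_grip")])
print(get_obs()["contact_force"])
E
```

```text
jar [([601.9, -293.8, -0.4], 0.88), ([300.7, -212.0, -2.9], 0.67), ([547.2, 110.5, 17.9], 0.61)]
lid_top [([301.2, -209.0, 97.4], 0.81), ([599.4, -293.2, 96.4], 0.67), ([548.3, 109.4, 114.8], 0.55)]
lime [([404.0, -377.7, 2.1], 0.45), ([543.8, 104.8, 21.2], 0.24)]
garlic_a [([494.2, 279.0, 4.4], 0.59), ([487.3, -385.6, -3.8], 0.47)]
potato [([631.8, -428.1, 2.3], 0.77)]
[([468.2, -144.2, 172.6], 0.75)]
[ 0.1546479  -0.20678994 -0.29822637]
```

View pics/t17.png

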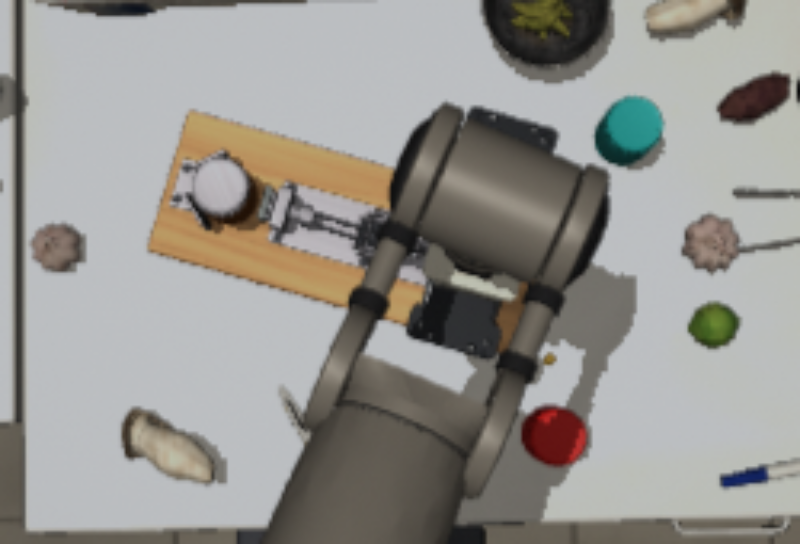

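The clamp is open with the grip at z≈173. The jar stands in its cradle at crop (223,190), the jaw has backed off, and the bystanders are where they were. The arm is clear, so I'm handing in.

```bash
python3 -c "
from plant import *
print(close_job())"
```

```text
the job is handed in; nothing more can be done
None
```

I locked the clamp, turned the lid about 80° counter-clockwise, released the clamp and handed the job in at about 21 s of the 64 s allowed. No verdict was given.

- **Locking:** I eased the handle down in small steps, and the largest vertical push reading was about 6 N. It went over centre and stayed down when I lifted off, with the grip about 50 mm above the table.
- **Lid:** I gripped it (55 mm opening) and turned it while the clamp held the jar. The wrist moment read about 0.42 N m partway through. The brushed lines on the lid kept their angle to the fingers, so I saw no slip. The lid's angle itself I could only judge by eye.
- **Release:** Pressing the tab down sprang the handle up, and I lifted the finger clear. The release lever's angle was not measured directly.

**Last checks:**
- The grip was at about 173 mm and the jaw looked backed off.
- The jar was upright. The seat is 134 mm along the board from its centre, about (543, 106). The cameras put the jar at (541, 109) and (547, 110), so they disagree by about 6 mm, but either is well inside the 20 mm allowed.
- The tool force was near zero with the arm clear.
- In the last top view the lime, garlic bulbs and sweet potato looked to be where they started. I did not measure their shift.

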